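# Fit the gap gauge and hold the forceps to it

## Robot

A 6-joint arm with a two-finger parallel gripper is mounted at the origin on the work surface. World frame = base frame: x ahead of the robot, y to its left, z up, the work surface at z = 0. Lengths are in m, angles in rad, forces in N, time in s.
With the tool pointing down it reaches from about 0.325 to 0.875 m from the base axis. Payload 4.4 kg.
Tool frame: the origin (TCP) lies between the finger pads; the fingertips stand 22 mm ahead of it and the grasp point (between the pads) lies 3 mm ahead of it; z points along the fingers, y is the direction in which the jaws open and shut (so a half turn about z gives the same grasp; the last joint's range is limited). The gripper opens to 85 mm and grips with 20 to 120 N. Pads are 22 mm wide; open, the fingers measure 114 mm over their backs; the gripper's body (76 mm by 85 mm) begins 54 mm behind the grasp point. The pads swing forward as they close: fully open they stand 13 mm farther back than shut.
Start: joints at [1.196, 0.207, 1.542, -0, 1.393, -0.15], TCP at [0.128, 0.561, 0.229] pointing down, gripper open.
Joint ranges: [-2.73, 2.73], [-0.86, 2.22], [0.23, 2.46], [-1.11, 4.25], [0.08, 2.63], [-2.82, 2.82]. Speed limits (rad/s): [2.79, 2.79, 3.14, 3.14, 3.14, 3.14].

## Interface

Orientations are given as a rotation vector (axis times angle).
In Python, from rig import status, capture, camera_model, job_done gives the robot as it stands.
- The arm moves only by the shell command python3 -m jog 'ROWS' [FORCE]. ROWS is JSON, a list of rows, each an object of numbers: "dx", "dy", "dz": the shift along the tool's x, y, z scaled (see below); "roll": the turn about the tool's z scaled (see below); "gripper": the opening, from -1 (shut) to 1 (fully open). A call has 1 to 20 rows; each row shifts and turns the commanded pose from where the row before left it, along the tool's axes as they then stand; what a row does not reach is not made up. The controller multiplies each number of a shift by 20 mm and each number of a turn by pi rad. A row lasts 1/8 s, in which the tool goes at most 62.5 mm and 10.7 degrees, less where a joint would pass 70% of its speed; a pose out of reach is approached as far as the arm can. A call with a number of a shift or a turn outside -1 to 1 is refused whole. A call with a gripper value outside its range is refused whole. The fingers move at their own pace and stop on an object; FORCE is the grip in N (left out, the last holds). Time passes only in rows, so rows that do not move let the fingers close. It gives the time, the measured TCP pose, the force and the opening at its end, in the units of the state.
- status.get_state(): the state, without advancing time (a new reading comes with each control period).
- capture(name): name is "side" or "top"; returns the picture (400x640x3 uint8, red, green, blue); there is no depth.
- camera_model(name): a dict with "mtx" (3x3 intrinsics, pixels), "cam_to_world" (4x4, takes a point from camera to world coordinates). Camera axes: x right, y up, looking along -z (the intrinsics and any distortion apply to the point x, -y, -z); pixel columns grow to the right and rows downward; lengths in m; the calibration is good to about 2 mm. A picture is of the moment at which its call begins. camera_model takes no time and is no camera call.
- job_done(): hands the job in, once; it reports no verdict.
The state is a dict: "clock": time; "joints": joint angles; "qvel": joint speeds; "tau": joint torques, N m; "tool_pos": TCP position; "eef_rot": TCP orientation; "contact_force": force on the tool from outside, world axes, zero at the start; "torque": the same for the moment, N m; "width": opening from 0.0 (shut) to 1.0 (fully open).
Only numpy, scipy, OpenCV 4.12 (cv2) and the standard library are available. Lean on these libraries where they do the work, as an engineer would, in place of code of your own. Each camera call takes 0.05 s, during which the arm holds its last target. There are 200 camera calls.

## Task

Take the gap gauge with the narrower head out of the wooden rack and put its blade into the slot of the grey gauge stand, fully home so that its head sits on the stand, and let it go. Then pick up the sprung forceps from their rest, squeeze them until the gap between the two tips is as wide as that gauge's head (24 mm), and hold them level and still with the tips a few centimetres above the gauge's head, touching nothing else. Finish while still holding the forceps there at that gap, and leave the other gauge and the other things on the table where they are.

Things in the scene. Friction and masses are not known exactly. Their poses are not given: they have to be found in the camera images.
- gauge_narrow: gauge to use, aluminium, 45 g: block head 24 mm wide (y) x 14 thick (x) x 36 tall over a flat blade 18 wide (y) x 5 thick (x) reaching 28 mm down (last 3 mm narrowed to 14 x 3). Origin: centre of the head's underside, the shoulder that rests on rack or stand; z up. Pinch the head across x or y; half a turn about z is the same. Starts in either of the rack's slots, shoulder on the rack's top
- gauge_wide: the other gauge, to be left alone: the same shape but its head is 42 mm wide (y). It stands in the rack's other slot, 100 mm from the first. Origin at the centre of the head's underside
- stand: gauge stand: fixed grey plastic block 70 (x) x 80 (y) x 36 mm tall, with one slot through its middle from above. Origin at the centre of its underside
- stand_slot (a point): centre of the mouth of the stand's slot, on its top face 36 mm above the table. The slot is 8 mm (x) x 21 mm (y), 1.5 mm of clearance all round the blade, with a 2 mm chamfer; its x and y are those of the stand. When the gauge is home its origin is at this point
- rack: fixed wooden rack block 60 (x) x 160 (y) x 36 mm tall, with two slots like the stand's at y = -50 and +50 mm. Origin at the centre of its underside
- rest: fixed black forceps rest: 4 mm base 190 x 50 mm, and two cross bars along y, 30 mm tall, 8 mm thick, at x = -78 (50 mm long) and +45 mm (90 mm long), with 8 mm lugs on their ends. Origin on the table, straight below the forceps' origin as they lie at the start; x along the forceps
- forceps: sprung steel forceps 217 mm long, 70 g, level on the rest, arms abreast. Origin midway between the two finger plates (34 mm long, 20 tall, on the arms' outsides: squeeze here along y), 35 mm above the table at the start; x to the tips (x = +90), z up. Free: 50 mm over plates, tip gap 54. At gap 24: 34 over plates. Gap changes 1.8 mm per mm there. Force per plate: 3 N free, 8 at gap 24, 12 shut
- tip_l (a point): inner face of the left (y > 0) forceps tip, at its very end; its distance from tip_r is the tip gap. The arms, 10 mm tall (6 mm at the tips), swing on hinges 110 mm behind the finger plates (x = -110, y = +/-4 mm); the forceps' centre of mass is about 18 mm behind the plates
- tip_r (a point): inner face of the right (y < 0) forceps tip, at its very end
- spray: bystander: grey spray bottle, 72 mm across, 182 mm tall. Origin at the centre of its underside
- bowl: bystander: green plastic bowl, 110 mm across, 60 mm tall. Origin at the centre of its underside
- pot: bystander: empty black sowing pot 90 x 110 x 45 mm. Origin at the centre of its underside
Things that resemble listed ones, but are neither listed nor needed, are in the scene too. Leave any green or yellow look-alike of the gauge_narrow alone. What is shaped like the rest but blue is not meant.

How it is judged:
By the outcome, as a careful person would: the job done as asked, in the order asked, and still so for the second after the job is handed in, while the arm keeps its last pose, push and grip.
It also fails if it takes over 54 s, if anything falls off the work surface, if the arm or the gripper's body presses on something with over 40 N, if the wrist force passes 120 N, or if a joint passes its speed limit or range.

## Working session

There is one attempt and no reset: what is moved stays moved. The work goes in short steps, Python scripts to look and compute and a shell command to move; the robot and the scene stay as the last step left them, time stands still between calls to the robot, and variables do not carry over. Pictures are saved under pics/ and viewed, about 8 in all and at most 12, crops included, and the job is handed in when it is done.

```bash
ls; mkdir -p pics
python3 - <<'E'
from rig import status,capture,camera_model
import cv2,numpy as np
s=status.get_state();print(s)
for n in("side","top"):
    im=capture(n);cv2.imwrite(f"pics/{n}0.png",im[:,:,::-1]);m=camera_model(n);print(n,m)
E
```

```text
pics
{'clock': 0.0, 'joints': array([ 1.19550751e+00,  2.07441630e-01,  1.54295126e+00,  1.03674304e-05,
        1.39347834e+00, -1.50473329e-01]), 'qvel': array([-0.00123751,  0.00028846,  0.00231258,  0.00071448, -0.00020768,
        0.00130706]), 'tau': array([ 2.93228932e-04, -3.83024848e+01, -2.91602808e+01, -1.74614634e-04,
        1.02207880e-02, -1.28526557e-05]), 'tool_pos': array([0.12789672, 0.55982398, 0.22801475]), 'eef_rot': array([-0.35233127, -3.12116536,  0.0034514 ]), 'contact_force': array([ 0.00373138, -0.9464697 , -0.05429226]), 'torque': array([-0.00906821,  0.03021546, -0.00102998]), 'width': 1.003770074655855}
side {'mtx': array([[470.85624945,   0.        , 310.73366679],
       [  0.        , 470.85624945, 203.29546053],
       [  0.        ,   0.        ,   1.        ]]), 'cam_to_world': array([[-0.80566275,  0.4074004 , -0.43003773,  0.11328768],
       [-0.5923308 , -0.56286337,  0.57647988,  0.60029126],
       [-0.00719435,  0.71917296,  0.69479385,  0.87807969],
       [ 0.        ,  0.        ,  0.        ,  1.        ]])}
top {'mtx': array([[398.0816753 ,   0.        , 325.8536587 ],
       [  0.        , 398.0816753 , 205.35951693],
       [  0.        ,   0.        ,   1.        ]]), 'cam_to_world': array([[ 0.01467998,  0.98395993, -0.17778456,  0.40061849],
       [-0.99983225,  0.01249751, -0.01338963, -0.05694945],
       [-0.01095299,  0.1779513 ,  0.98397834,  1.1758839 ],
       [ 0.        ,  0.        ,  0.        ,  1.        ]])}
```

View pics/top0.png

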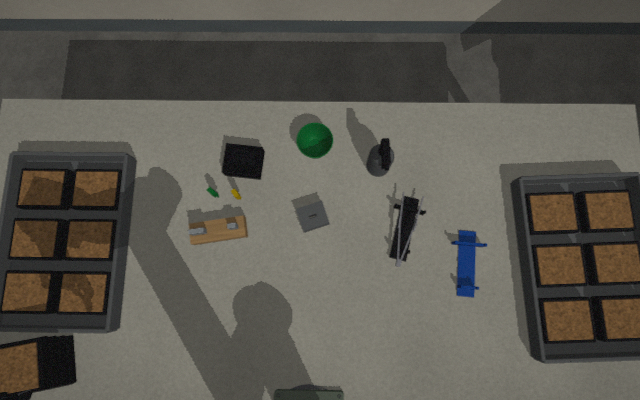

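View pics/side0.png

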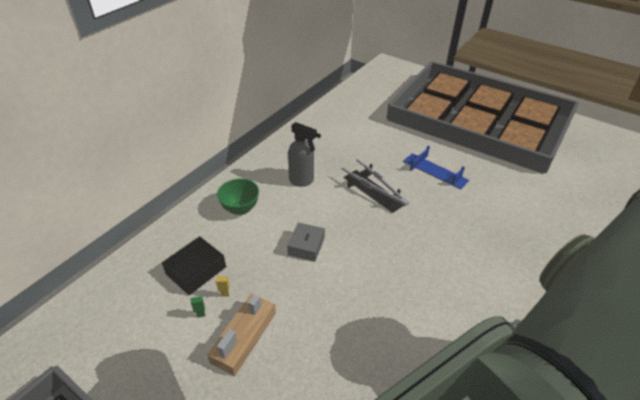

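The top view shows the rack at (218,229), with the narrow head right at (232,225) and the wide head left at (197,231). The stand is at (311,212), the forceps on the black rest at (405,228), and the green and yellow look-alikes at (212,191) and (236,193). I'll measure on enlarged crops.

```bash
cat > h.py <<'E'
import numpy as np,cv2
from rig import status,capture,camera_model
M={n:camera_model(n) for n in("side","top")}
def ray(n,u,v):
    m=M[n];d=np.linalg.inv(m["mtx"])@[u,v,1];T=m["cam_to_world"]
    return T[:3,3],T[:3,:3]@(d*[1,-1,-1])
def plane(n,u,v,z):
    o,d=ray(n,u,v);return o+d*(z-o[2])/d[2]
def proj(n,p):
    m=M[n];T=m["cam_to_world"];c=T[:3,:3].T@(np.array(p)-T[:3,3]);c=c*[1,-1,-1];q=m["mtx"]@c;return q[:2]/q[2]
def tri(a,b):
    (o1,d1),(o2,d2)=ray("top",*a),ray("side",*b)
    t=np.linalg.lstsq(np.c_[d1,-d2],o2-o1,rcond=None)[0]
    p,q=o1+d1*t[0],o2+d2*t[1];return (p+q)/2,np.linalg.norm(p-q)
def crop(im,x0,y0,w,h,k):
    return cv2.resize(im[y0:y0+h,x0:x0+w],None,fx=k,fy=k,interpolation=cv2.INTER_CUBIC)
E
python3 - <<'E'
from h import *
t=cv2.imread("pics/top0.png");s=cv2.imread("pics/side0.png")
a=np.vstack([np.hstack([crop(t,180,185,80,60,5),crop(t,285,185,80,60,5)]),np.hstack([crop(t,370,180,80,60,5),crop(t,370,215,80,60,5)])])
cv2.imwrite("pics/c1.png",a)
b=np.vstack([np.hstack([crop(s,205,285,80,60,5),crop(s,270,210,80,60,5)]),np.hstack([crop(s,335,155,80,60,5),crop(s,205,320,80,60,5)])])
cv2.imwrite("pics/c2.png",b)
# wood mask (top), rack top face
for n,im,box in(("top",t,(180,200,80,50)),("side",s,(200,285,85,95))):
    x,y,w,h=box;hs=cv2.cvtColor(im[y:y+h,x:x+w],cv2.COLOR_BGR2HSV)
    m=cv2.inRange(hs,(8,80,130),(22,255,255));c=max(cv2.findContours(m,0,2)[0],key=cv2.contourArea)
    r=cv2.minAreaRect(cv2.convexHull(c));print(n,cv2.boxPoints(r)+[x,y])
E
```

```text
top [[217.87027359 232.17837906]
 [242.87838364 228.22973442]
 [243.42162704 231.67027664]
 [218.413517   235.61891937]]
side [[207.59664345 355.30198669]
 [250.22757721 289.29280281]
 [277.96907806 307.20919037]
 [235.3381424  373.21837616]]
```

View pics/c1.png

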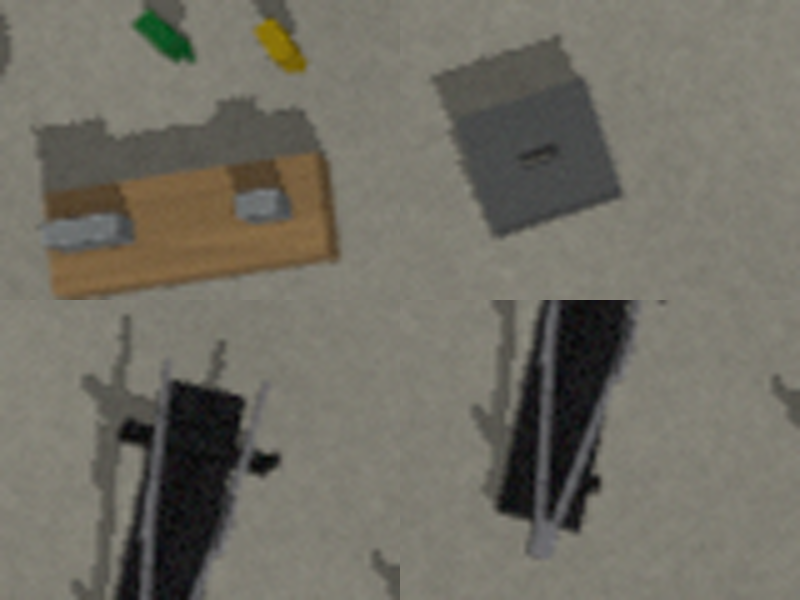

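View pics/c2.png

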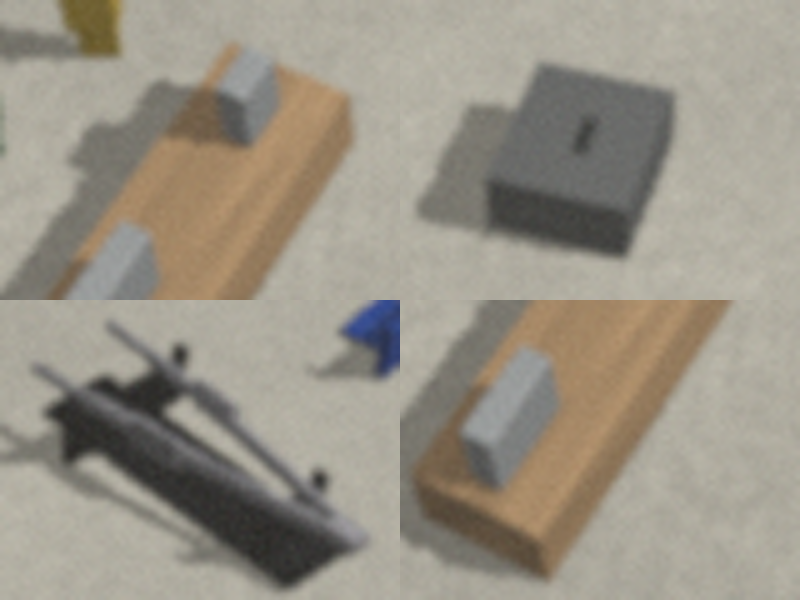

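The crops show the narrow head at top (232,225) and side (254,304). The stand's slot is at about (313,216) top and (307,237) side. The forceps tips are at about (403,193) and (423,197) top, and the hinge end at (398,265). Next I'll convert these to positions.

Run:
```python
from h import *
np.set_printoptions(precision=4,suppress=True)
def px(o,c): return [o[0]+(c[0]+.5)/5-.5,o[1]+(c[1]+.5)/5-.5]
def face(n,o,cs,z):
    P=np.array([plane(n,*px(o,c),z)[:2] for c in cs]);print(n,"ctr",P.mean(0),"edges",[ (round(float(np.linalg.norm(P[i]-P[i-1])),4),round(float(np.degrees(np.arctan2(*(P[i]-P[i-1])[::-1]))),1)) for i in range(4)]);return P
print("rack");R=face("top",(180,185),[(45,192),(320,153),(333,258),(55,297)],.036)
print("stand");face("top",(285,185),[(56,117),(183,80),(222,194),(98,236)],.036);face("side",(270,210),[(140,65),(275,94),(228,213),(89,180)],.036)
print("slot",plane("top",*px((285,185),(140,155)),.036),plane("side",*px((270,210),(185,135)),.036))
print("rack slot est", R.mean(0)+ (R[1]-R[0]+R[2]-R[3])/2/.16*.05)
print("head top tri",tri(px((180,185),(260,203)),px((205,285),(247,72))))
print("head bottom front corner side",plane("side",*px((205,285),(247,144)),.036), "right-bottom",plane("side",*px((205,285),(273,108)),.036),"left bot",plane("side",*px((205,285),(222,132)),.036))
tl=tri(px((370,180),(165,63)),px((335,155),(35,68)));tr=tri(px((370,180),(266,83)),px((335,155),(108,23)))
print("tips",tl,tr)
hg=px((370,215),(140,252));print("hinge end",plane("top",*hg,.035),plane("side",*px((335,155),(367,241)),.035))
for n,o,c in(("top",(370,180),(165,63)),("top",(370,180),(266,83)),("side",(335,155),(35,68)),("side",(335,155),(108,23))):print(n,plane(n,*px(o,c),.035))
```

```text
rack
top ctr [0.5316 0.271 ] edges [(0.0615, 9.7), (0.1605, -81.1), (0.0619, -170.1), (0.1607, 98.8)]
stand
top ctr [ 0.5751 -0.0033] edges [(0.074, 20.7), (0.077, -72.7), (0.0708, -160.5), (0.0754, 109.6)]
side ctr [0.5746 0.0014] edges [(0.078, -70.5), (0.0692, -160.5), (0.0788, 109.0), (0.0685, 18.8)]
slot [ 0.5759 -0.0035  0.036 ] [0.5744 0.0001 0.036 ]
rack slot est [0.5394 0.2214]
head top tri (array([0.5415, 0.2228, 0.067 ]), np.float64(0.0014558602505907565))
head bottom front corner side [0.5351 0.2355 0.036 ] right-bottom [0.5379 0.2158 0.036 ] left bot [0.5474 0.2372 0.036 ]
tips (array([ 0.6496, -0.2654,  0.0331]), np.float64(0.0009702576147301746)) (array([ 0.6386, -0.3243,  0.0322]), np.float64(0.0010256482319025936))
hinge end [ 0.4378 -0.247   0.035 ] [ 0.4333 -0.2475  0.035 ]
top [ 0.6487 -0.2652  0.035 ]
top [ 0.6375 -0.3238  0.035 ]
side [ 0.6488 -0.2633  0.035 ]
side [ 0.6373 -0.321   0.035 ]
```

```bash
cat >> h.py <<'E'
from scipy.spatial.transform import Rotation as Ro
def go(p,yang,s=None):
    "units left to target TCP p with tool-y at yang deg: shifts in current frame, and after the roll"
    s=s or status.get_state();R=Ro.from_rotvec(s["eef_rot"]).as_matrix();d=np.array(p)-s["tool_pos"]
    a=np.degrees(np.arctan2(R[1,1],R[0,1]));r=-((yang-a+90)%180-90)
    R2=R@Ro.from_euler('z',r,degrees=True).as_matrix()
    print("t",round(s["clock"],2),"tcp",s["tool_pos"].round(4),"yang",a.round(2),"tilt",np.degrees(np.arccos(-R[2,2])).round(2),"F",s["contact_force"].round(2),"w",round(s["width"]*85,1))
    print(" now-frame units",(R.T@d/.02).round(3),"| roll units",round(r/180,4),"| after-roll units",(R2.T@d/.02).round(3))
E
python3 -m jog '[{"dx":-1,"dy":-0.5},{"dx":-1,"dy":-0.5},{"dx":-1,"dy":-0.5},{"dx":-1,"dy":-0.5},{"dx":-1,"dy":-0.5},{"dx":-1,"dy":-0.5},{"dx":-1,"dy":-0.5},{"dx":-1,"dy":-0.5},{"dx":-1,"dy":-0.5},{"dx":-1,"dy":-0.5},{"dx":-1,"dy":-0.5},{"dx":-1,"dy":-0.5},{"dx":-1,"dy":-0.5},{"dx":-1,"dy":-0.5},{"dx":-1,"dy":-0.5},{"dx":-1,"dy":-0.5},{"dx":-1,"dy":-0.5},{"roll":-0.055},{"roll":-0.055},{"roll":-0.013}]' 40
python3 -c "
from h import *
go([.541,.223,.13],99.3)"
```

```text
t 0.1 tcp [0.1279 0.5599 0.2281] yang 77.12 tilt 0.12 F [ 0.37 -0.09 -0.43] w 85.0
 now-frame units [-23.891 -11.808   4.922] | roll units -0.1232 | after-roll units [-17.666 -19.952   4.922]invalid input at $[0]: expected keys dx, dy, dz, roll, gripper
```

```bash
python3 -m jog '[{"dx":-1,"dy":-0.5,"dz":0,"roll":0,"gripper":1},{"dx":-1,"dy":-0.5,"dz":0,"roll":0,"gripper":1},{"dx":-1,"dy":-0.5,"dz":0,"roll":0,"gripper":1},{"dx":-1,"dy":-0.5,"dz":0,"roll":0,"gripper":1},{"dx":-1,"dy":-0.5,"dz":0,"roll":0,"gripper":1},{"dx":-1,"dy":-0.5,"dz":0,"roll":0,"gripper":1},{"dx":-1,"dy":-0.5,"dz":0,"roll":0,"gripper":1},{"dx":-1,"dy":-0.5,"dz":0,"roll":0,"gripper":1},{"dx":-1,"dy":-0.5,"dz":0,"roll":0,"gripper":1},{"dx":-1,"dy":-0.5,"dz":0,"roll":0,"gripper":1},{"dx":-1,"dy":-0.5,"dz":0,"roll":0,"gripper":1},{"dx":-1,"dy":-0.5,"dz":0,"roll":0,"gripper":1},{"dx":-1,"dy":-0.5,"dz":0,"roll":0,"gripper":1},{"dx":-1,"dy":-0.5,"dz":0,"roll":0,"gripper":1},{"dx":-1,"dy":-0.5,"dz":0,"roll":0,"gripper":1},{"dx":-1,"dy":-0.5,"dz":0,"roll":0,"gripper":1},{"dx":-1,"dy":-0.5,"dz":0,"roll":0,"gripper":1},{"dx":0,"dy":0,"dz":0,"roll":-0.055,"gripper":1},{"dx":0,"dy":0,"dz":0,"roll":-0.055,"gripper":1},{"dx":0,"dy":0,"dz":0,"roll":-0.013,"gripper":1}]' 40
python3 -c "
from h import *
go([.541,.223,.13],99.3)"
```

```text
clock: 2.6
tool_pos: [0.4214, 0.3187, 0.2285]
eef_rot: [0.256, -3.13, 0.001]
contact_force: [-0.8, 0.6, -0.5]
width: 0.999
t 2.6 tcp [0.4214 0.3187 0.2285] yang 99.36 tilt 0.08 F [-0.82  0.61 -0.47] w 84.9
 now-frame units [-5.127 -5.691  4.923] | roll units 0.0003 | after-roll units [-5.133 -5.685  4.923]
```

```bash
python3 -m jog '[{"dx":-0.855,"dy":-0.95,"dz":0,"roll":0,"gripper":1},{"dx":-0.855,"dy":-0.95,"dz":0,"roll":0,"gripper":1},{"dx":-0.855,"dy":-0.95,"dz":0,"roll":0,"gripper":1},{"dx":-0.855,"dy":-0.95,"dz":0,"roll":0,"gripper":1},{"dx":-0.855,"dy":-0.95,"dz":0,"roll":0,"gripper":1},{"dx":-0.855,"dy":-0.95,"dz":0,"roll":0,"gripper":1},{"dx":0,"dy":0,"dz":1,"roll":0,"gripper":1},{"dx":0,"dy":0,"dz":1,"roll":0,"gripper":1},{"dx":0,"dy":0,"dz":1,"roll":0,"gripper":1},{"dx":0,"dy":0,"dz":1,"roll":0,"gripper":1},{"dx":0,"dy":0,"dz":0.92,"roll":0,"gripper":1},{"dx":0,"dy":0,"dz":0,"roll":0,"gripper":1}]'
python3 - <<'E'
from h import *
s=status.get_state();go([.541,.223,.062],99.3,s)
t=capture("top");d=capture("side")
np.set_printoptions(precision=4,suppress=True)
u=proj("top",[.541,.223,.1]);v=proj("side",[.541,.223,.1]);print(u,v)
a=np.hstack([crop(t,int(u[0])-40,int(u[1])-60,80,110,5),crop(d,int(v[0])-40,int(v[1])-60,80,110,5)])
print(int(u[0])-40,int(u[1])-60,int(v[0])-40,int(v[1])-60)
cv2.imwrite("pics/g1.png",a[:,:,::-1])
E
```

```text
clock: 4.1
tool_pos: [0.5399, 0.2225, 0.1286]
eef_rot: [0.253, -3.127, 0.001]
contact_force: [0.2, 0.4, 0.2]
width: 0.999
t 4.1 tcp [0.5399 0.2225 0.1286] yang 99.26 tilt 0.26 F [0.2  0.39 0.22] w 84.9
 now-frame units [-0.075  0.017  3.328] | roll units -0.0002 | after-roll units [-0.075  0.017  3.328]
[228.4495 223.6011] [252.9972 289.7457]
188 163 212 229
```

View pics/g1.png

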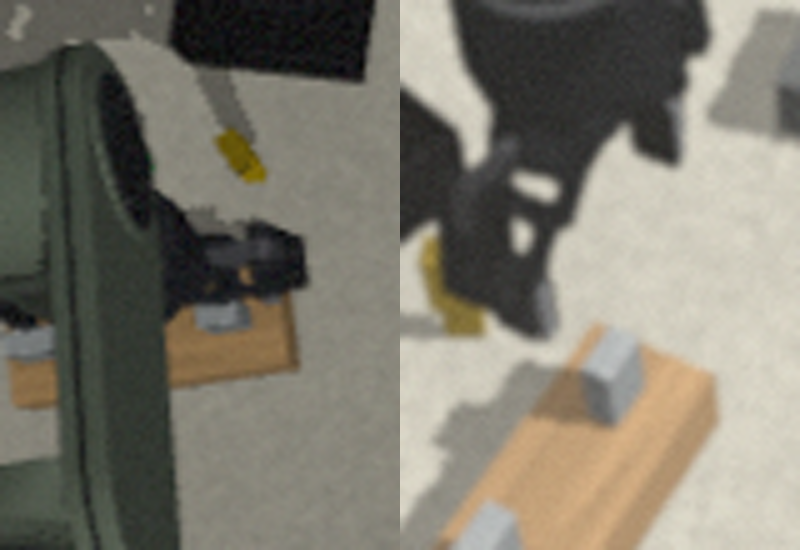

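```bash
python3 -m jog '[{"dx":-0.07,"dy":0,"dz":0.8,"roll":0,"gripper":1},{"dx":0,"dy":0,"dz":0.85,"roll":0,"gripper":1},{"dx":0,"dy":0,"dz":0.85,"roll":0,"gripper":0.6},{"dx":0,"dy":0,"dz":0.8,"roll":0,"gripper":0.2},{"dx":0,"dy":0,"dz":0,"roll":0,"gripper":-0.2},{"dx":0,"dy":0,"dz":0,"roll":0,"gripper":-0.35},{"dx":0,"dy":0,"dz":0,"roll":0,"gripper":-0.5},{"dx":0,"dy":0,"dz":0,"roll":0,"gripper":-0.6},{"dx":0,"dy":0,"dz":0,"roll":0,"gripper":-0.6}]' 20
python3 -c "
from h import *
go([.541,.223,.062],99.3)"
```

```text
clock: 5.32
tool_pos: [0.5432, 0.2234, 0.0654]
eef_rot: [-0.254, 3.13, 0.0]
contact_force: [0.8, 0.0, 0.1]
width: 0.273
t 5.33 tcp [0.5432 0.2234 0.0654] yang 99.26 tilt 0.07 F [0.76 0.02 0.09] w 23.2
 now-frame units [ 0.111 -0.001  0.17 ] | roll units -0.0002 | after-roll units [ 0.111 -0.001  0.17 ]
```

```bash
python3 -m jog '[{"dx":0,"dy":0,"dz":0,"roll":0,"gripper":-0.8},{"dx":0,"dy":0,"dz":0,"roll":0,"gripper":-0.8},{"dx":0,"dy":0,"dz":-0.4,"roll":0,"gripper":-0.8},{"dx":0,"dy":0,"dz":-0.8,"roll":0,"gripper":-0.8},{"dx":0,"dy":0,"dz":-1,"roll":0,"gripper":-0.8},{"dx":0,"dy":0,"dz":-1,"roll":0,"gripper":-0.8},{"dx":0,"dy":0,"dz":-0.8,"roll":0,"gripper":-0.8},{"dx":0,"dy":0,"dz":0,"roll":-0.056,"gripper":-0.8},{"dx":0,"dy":0,"dz":0,"roll":0,"gripper":-0.8}]' 40
python3 -c "
from h import *
go([.575,-.001,.135],109.5)"
```

```text
clock: 6.45
tool_pos: [0.5428, 0.2233, 0.1455]
eef_rot: [-0.525, 3.097, 0.0]
contact_force: [0.1, 0.7, -1.9]
width: 0.262
t 6.45 tcp [0.5428 0.2233 0.1455] yang 109.23 tilt 0.03 F [ 0.11  0.67 -1.94] w 22.3
 now-frame units [  2.173 -11.118   0.526] | roll units -0.0015 | after-roll units [  2.225 -11.107   0.526]
```

```bash
python3 -m jog '[{"dx":0.182,"dy":-0.5,"dz":0,"roll":0,"gripper":-0.8},{"dx":0.182,"dy":-1,"dz":0,"roll":0,"gripper":-0.8},{"dx":0.182,"dy":-1,"dz":0,"roll":0,"gripper":-0.8},{"dx":0.182,"dy":-1,"dz":0,"roll":0,"gripper":-0.8},{"dx":0.182,"dy":-1,"dz":0,"roll":0,"gripper":-0.8},{"dx":0.182,"dy":-1,"dz":0,"roll":0,"gripper":-0.8},{"dx":0.182,"dy":-1,"dz":0,"roll":0,"gripper":-0.8},{"dx":0.182,"dy":-1,"dz":0,"roll":0,"gripper":-0.8},{"dx":0.182,"dy":-1,"dz":0,"roll":0,"gripper":-0.8},{"dx":0.182,"dy":-1,"dz":0,"roll":0,"gripper":-0.8},{"dx":0.182,"dy":-1,"dz":0,"roll":0,"gripper":-0.8},{"dx":0.182,"dy":-0.6,"dz":0,"roll":0,"gripper":-0.8},{"dx":0,"dy":0,"dz":0.95,"roll":0,"gripper":-0.8},{"dx":0,"dy":0,"dz":0.95,"roll":0,"gripper":-0.8},{"dx":0,"dy":0,"dz":0,"roll":0,"gripper":-0.8}]'
python3 - <<'E'
from h import *
s=status.get_state();go([.575,-.001,.135],109.5,s)
t=capture("top");d=capture("side")
u=(270,180);v=(265,195)
a=np.hstack([crop(t,*u,80,110,5),crop(d,*v,80,110,5)])
cv2.imwrite("pics/s1.png",a[:,:,::-1])
E
```

```text
clock: 8.32
tool_pos: [0.5721, 0.0004, 0.1032]
eef_rot: [0.528, -3.09, -0.004]
contact_force: [0.2, 0.6, -0.8]
width: 0.26
t 8.32 tcp [5.721e-01 4.000e-04 1.032e-01] yang 109.39 tilt 0.42 F [ 0.17  0.61 -0.82] w 22.1
 now-frame units [-0.103 -0.109 -1.592] | roll units -0.0006 | after-roll units [-0.103 -0.109 -1.592]
```

View pics/s1.png

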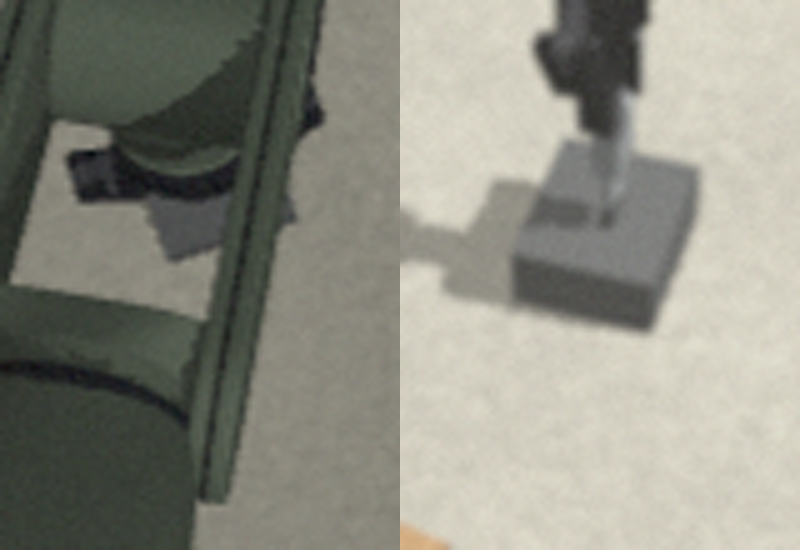

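Run:
```python
from h import *
d=capture("side")[:,:,::-1]
a=crop(d,292,208,34,40,14)
cv2.imwrite("pics/s2.png",a)
for p in([.575,-.001,.036],[.5721,.0004,.046],[.5721,.0004,.0738],[.5721,.0004,.0492]):
  q=proj("side",p);print(p,q,((q-[292,208]+.5)*14-.5).round(0))
```

```text
[0.575, -0.001, 0.036] [306.66653709 236.22885453] [212. 402.]
[0.5721, 0.0004, 0.046] [307.23658309 234.30024605] [220. 375.]
[0.5721, 0.0004, 0.0738] [307.08982404 226.30075096] [218. 263.]
[0.5721, 0.0004, 0.0492] [307.21994798 233.3935051 ] [220. 362.]
```

View pics/s2.png

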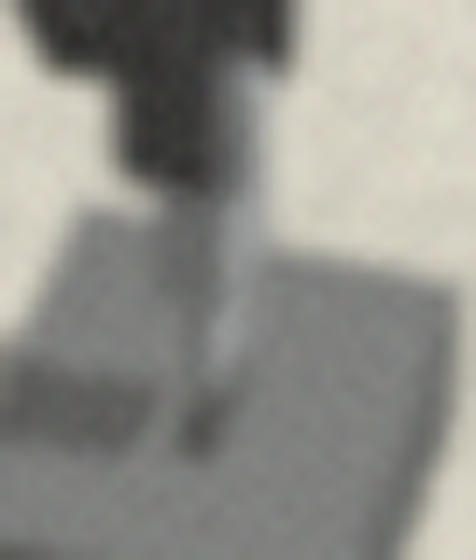

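```bash
python3 -m jog '[{"dx":-0.1,"dy":-0.1,"dz":0,"roll":0,"gripper":-0.8},{"dx":0,"dy":0,"dz":0,"roll":0,"gripper":-0.8},{"dx":0,"dy":0,"dz":0.3,"roll":0,"gripper":-0.8},{"dx":0,"dy":0,"dz":0.3,"roll":0,"gripper":-0.8},{"dx":0,"dy":0,"dz":0.2,"roll":0,"gripper":-0.8},{"dx":0,"dy":0,"dz":0,"roll":0,"gripper":-0.8},{"dx":0,"dy":0,"dz":0,"roll":0,"gripper":-0.8}]'
python3 -c "
from h import *
go([.575,-.001,.0654],109.5)"
```

```text
clock: 9.35
tool_pos: [0.5776, -0.002, 0.0907]
eef_rot: [0.528, -3.097, 0.0]
contact_force: [0.8, 0.4, -0.4]
width: 0.263
t 9.35 tcp [ 0.5776 -0.002   0.0907] yang 109.34 tilt 0.0 F [ 0.77  0.37 -0.42] w 22.4
 now-frame units [0.105 0.088 1.266] | roll units -0.0009 | after-roll units [0.105 0.088 1.266]
```

Run:
```python
from h import *
d=capture("side")[:,:,::-1]
o=cv2.imread("pics/side0.png")
cv2.imwrite("pics/s3.png",np.hstack([crop(d,292,208,28,40,14),crop(o,292,208,28,40,14)]))
s=status.get_state();go([.575,0,.0654],109.5,s)
p=s["tool_pos"].copy();p[2]-=.0574;print(p,((proj("side",p)-[292,208]+.5)*14-.5).round(0))
```

```text
t 9.4 tcp [ 0.5776 -0.0019  0.0908] yang 109.34 tilt 0.0 F [-0.14 -0.32 -0.88] w 21.8
 now-frame units [0.089 0.134 1.268] | roll units -0.0009 | after-roll units [0.089 0.134 1.268]
[ 0.57756696 -0.00193948  0.03336171] [203. 402.]
```

View pics/s3.png

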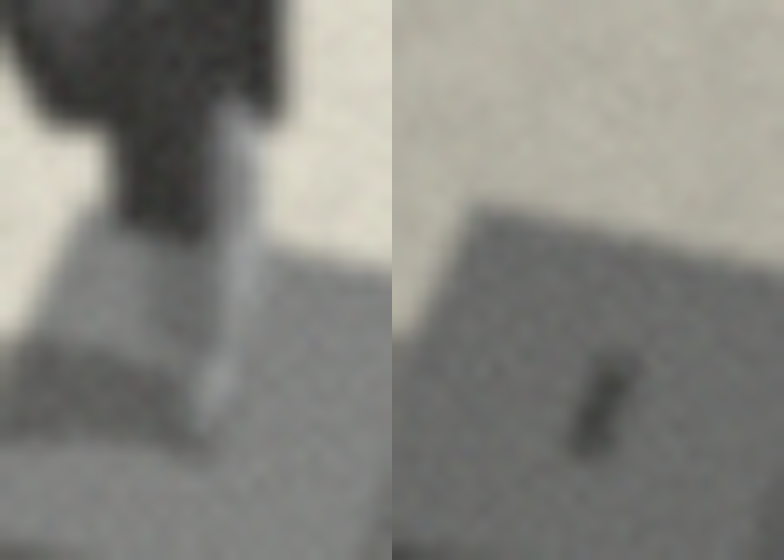

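The slot runs from (190,450) to (238,360) in the zoom. The blade's near lower end is at (203,432), where an aligned blade should be (about (200,435)). I'll lower gently and watch the forces.

```bash
python3 -m jog '[{"dx":0,"dy":0,"dz":0.2,"roll":0,"gripper":-0.8},{"dx":0,"dy":0,"dz":0.2,"roll":0,"gripper":-0.8},{"dx":0,"dy":0,"dz":0,"roll":0,"gripper":-0.8},{"dx":0,"dy":0,"dz":0,"roll":0,"gripper":-0.8}]'
python3 -c "
from h import *
go([.575,0,.0654],109.5)"
```

```text
clock: 9.9
tool_pos: [0.5775, -0.0021, 0.0825]
eef_rot: [0.528, -3.097, 0.0]
contact_force: [1.2, -1.3, -1.6]
width: 0.258
t 9.9 tcp [ 0.5775 -0.0021  0.0825] yang 109.34 tilt 0.02 F [ 1.22 -1.28 -1.55] w 22.0
 now-frame units [0.083 0.142 0.854] | roll units -0.0009 | after-roll units [0.083 0.142 0.854]
```

```bash
python3 -m jog '[{"dx":0,"dy":0,"dz":0.2,"roll":0,"gripper":-0.8},{"dx":0,"dy":0,"dz":0.2,"roll":0,"gripper":-0.8},{"dx":0,"dy":0,"dz":0.2,"roll":0,"gripper":-0.8},{"dx":0,"dy":0,"dz":0,"roll":0,"gripper":-0.8},{"dx":0,"dy":0,"dz":0,"roll":0,"gripper":-0.8}]'
python3 -c "
from h import *
go([.575,0,.0654],109.5)"
```

```text
clock: 10.52
tool_pos: [0.5774, -0.002, 0.0703]
eef_rot: [0.528, -3.097, 0.0]
contact_force: [0.7, -1.7, -2.9]
width: 0.26
t 10.53 tcp [ 0.5774 -0.002   0.0703] yang 109.34 tilt 0.02 F [ 0.67 -1.71 -2.87] w 22.1
 now-frame units [0.08  0.134 0.247] | roll units -0.0009 | after-roll units [0.08  0.134 0.247]
```

```bash
python3 -m jog '[{"dx":0,"dy":0,"dz":0.15,"roll":0,"gripper":-0.8},{"dx":0,"dy":0,"dz":0.1,"roll":0,"gripper":-0.8},{"dx":0,"dy":0,"dz":0,"roll":0,"gripper":-0.8},{"dx":0,"dy":0,"dz":0.05,"roll":0,"gripper":-0.8},{"dx":0,"dy":0,"dz":0,"roll":0,"gripper":-0.8},{"dx":0,"dy":0,"dz":0,"roll":0,"gripper":-0.8}]'
python3 -c "
from h import *
go([.575,0,.0654],109.5)"
```

```text
clock: 11.28
tool_pos: [0.5779, -0.0019, 0.0653]
eef_rot: [-0.528, 3.096, -0.0]
contact_force: [0.1, -1.7, 4.3]
width: 0.265
t 11.28 tcp [ 0.5779 -0.0019  0.0653] yang 109.34 tilt 0.04 F [ 0.07 -1.66  4.26] w 22.5
 now-frame units [ 0.106  0.138 -0.004] | roll units -0.0009 | after-roll units [ 0.105  0.139 -0.004]
```

```bash
python3 -m jog '[{"dx":0,"dy":0,"dz":0,"roll":0,"gripper":0},{"dx":0,"dy":0,"dz":0,"roll":0,"gripper":0.6},{"dx":0,"dy":0,"dz":0,"roll":0,"gripper":1},{"dx":0,"dy":0,"dz":-0.4,"roll":0,"gripper":1},{"dx":0,"dy":0,"dz":-1,"roll":0,"gripper":1},{"dx":0,"dy":0,"dz":-1,"roll":0,"gripper":1},{"dx":0,"dy":0,"dz":-1,"roll":0,"gripper":1},{"dx":0,"dy":0,"dz":-0.6,"roll":0,"gripper":1},{"dx":0,"dy":0,"dz":0,"roll":0.058,"gripper":1},{"dx":0,"dy":0,"dz":0,"roll":0.058,"gripper":1},{"dx":0,"dy":0,"dz":0,"roll":0.056,"gripper":1},{"dx":0,"dy":0,"dz":0,"roll":0,"gripper":1}]' 20
python3 - <<'E'
from h import *
go([.5535,-.273,.12],78.2)
print("spray",plane("side",301,182,0),plane("top",380,165,.05))
d=capture("side");t=capture("top")
cv2.imwrite("pics/r1.png",np.hstack([crop(d,270,190,80,80,5),crop(t,370,180,80,90,5)[:400]])[:,:,::-1])
E
```

```text
clock: 12.78
tool_pos: [0.5774, -0.0019, 0.1447]
eef_rot: [-0.315, -3.125, -0.0]
contact_force: [0.6, 0.3, -0.1]
width: 0.998
t 12.78 tcp [ 0.5774 -0.0019  0.1447] yang 78.5 tilt 0.03 F [ 0.63  0.33 -0.08] w 84.8
 now-frame units [ -1.533 -13.522   1.237] | roll units 0.0017 | after-roll units [ -1.604 -13.514   1.237]
spray [ 0.73011151 -0.18173782  0.        ] [ 0.7259452 -0.1981625  0.05     ]
```

View pics/r1.png

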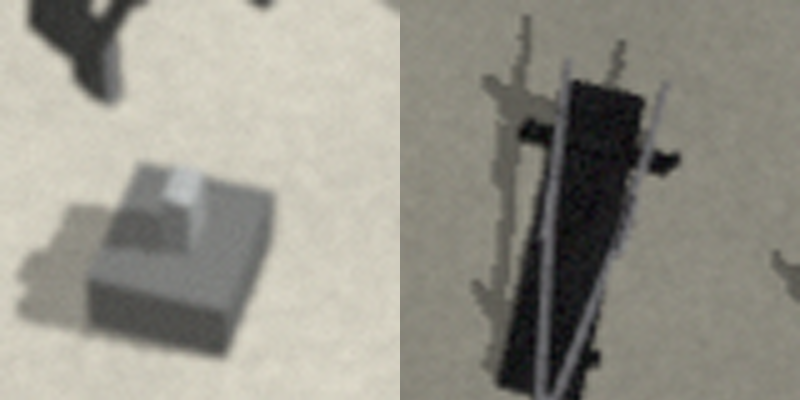

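The gauge is home on the stand, with its head at about (186,205) in the left half, and it has been released. Moving on to the forceps.

```bash
python3 -m jog '[{"dx":-0.115,"dy":-0.8,"dz":0,"roll":0,"gripper":1},{"dx":-0.115,"dy":-1,"dz":0,"roll":0,"gripper":1},{"dx":-0.115,"dy":-1,"dz":0,"roll":0,"gripper":1},{"dx":-0.115,"dy":-1,"dz":0,"roll":0,"gripper":1},{"dx":-0.115,"dy":-1,"dz":0,"roll":0,"gripper":1},{"dx":-0.115,"dy":-1,"dz":0,"roll":0,"gripper":1},{"dx":-0.115,"dy":-1,"dz":0,"roll":0,"gripper":1},{"dx":-0.115,"dy":-1,"dz":0,"roll":0,"gripper":1},{"dx":-0.115,"dy":-1,"dz":0,"roll":0,"gripper":1},{"dx":-0.115,"dy":-1,"dz":0,"roll":0,"gripper":1},{"dx":-0.115,"dy":-1,"dz":0,"roll":0,"gripper":1},{"dx":-0.115,"dy":-1,"dz":0.4,"roll":0,"gripper":1},{"dx":-0.115,"dy":-1,"dz":0.8,"roll":0,"gripper":1},{"dx":-0.115,"dy":-0.7,"dz":0.8,"roll":0.0017,"gripper":1},{"dx":0,"dy":0,"dz":0.8,"roll":0,"gripper":1},{"dx":0,"dy":0,"dz":0,"roll":0,"gripper":1},{"dx":0,"dy":0,"dz":0,"roll":0,"gripper":1}]'
python3 - <<'E'
from h import *
go([.5535,-.273,.038],78.2)
d=capture("side");t=capture("top")
cv2.imwrite("pics/f1.png",np.hstack([crop(d,330,120,80,80,5),crop(t,370,180,80,90,5)[:400]])[:,:,::-1])
E
```

```text
clock: 15.0
tool_pos: [0.555, -0.2722, 0.0887]
eef_rot: [-0.325, -3.125, -0.0]
contact_force: [-0.2, -0.0, 1.0]
width: 0.999
t 15.0 tcp [ 0.555  -0.2722  0.0887] yang 78.13 tilt 0.02 F [-0.24 -0.04  0.99] w 84.9
 now-frame units [ 0.063 -0.057  2.537] | roll units -0.0004 | after-roll units [ 0.064 -0.057  2.537]
```

View pics/f1.png

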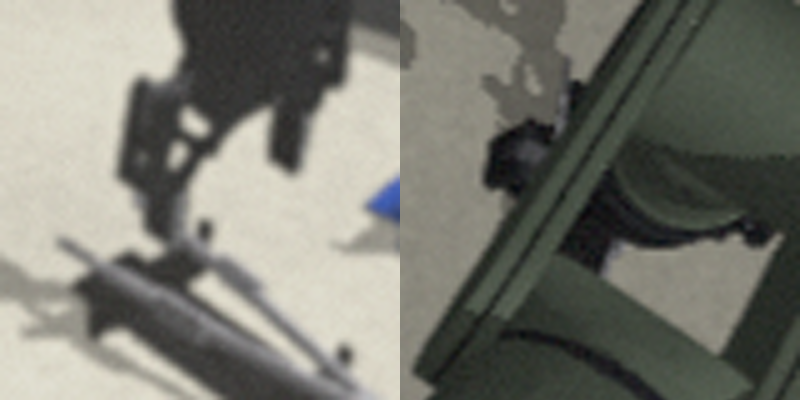

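Run:
```python
from h import *
for q in((378.4,175),(368,185),(373.2,180)):print(plane("side",*q,.043))
```

```text
[ 0.54673782 -0.28957792  0.043     ]
[ 0.54836026 -0.23812232  0.043     ]
[ 0.54755833 -0.2635556   0.043     ]
```

```bash
python3 -m jog '[{"dx":0.06,"dy":-0.05,"dz":0.6,"roll":0,"gripper":1},{"dx":0,"dy":0,"dz":0.7,"roll":0,"gripper":1},{"dx":0,"dy":0,"dz":0.7,"roll":0,"gripper":1},{"dx":0,"dy":0,"dz":0.53,"roll":0,"gripper":1},{"dx":0,"dy":0,"dz":0,"roll":0,"gripper":0.5},{"dx":0,"dy":0,"dz":0,"roll":0,"gripper":0.4},{"dx":0,"dy":0,"dz":0,"roll":0,"gripper":0.3},{"dx":0,"dy":0,"dz":0,"roll":0,"gripper":0.25},{"dx":0,"dy":0,"dz":0,"roll":0,"gripper":0.2},{"dx":0,"dy":0,"dz":0,"roll":0,"gripper":0.15},{"dx":0,"dy":0,"dz":0,"roll":0,"gripper":0.1},{"dx":0,"dy":0,"dz":0,"roll":0,"gripper":0.1}]' 30
python3 -c "
from h import *
go([.5535,-.273,.038],78.2)"
```

```text
clock: 16.6
tool_pos: [0.5539, -0.2738, 0.0391]
eef_rot: [0.326, 3.123, -0.001]
contact_force: [-0.7, 1.5, 5.8]
width: 0.554
t 16.6 tcp [ 0.5539 -0.2738  0.0391] yang 78.08 tilt 0.07 F [-0.72  1.45  5.75] w 47.1
 now-frame units [0.029 0.034 0.056] | roll units -0.0007 | after-roll units [0.029 0.034 0.056]
```

```bash
python3 -m jog '[{"dx":0,"dy":0,"dz":-0.05,"roll":0,"gripper":0.05},{"dx":0,"dy":0,"dz":-0.02,"roll":0,"gripper":0},{"dx":0,"dy":0,"dz":-0.02,"roll":0,"gripper":-0.05},{"dx":0,"dy":0,"dz":-0.02,"roll":0,"gripper":-0.1},{"dx":0,"dy":0,"dz":-0.02,"roll":0,"gripper":-0.15},{"dx":0,"dy":0,"dz":0,"roll":0,"gripper":-0.15},{"dx":0,"dy":0,"dz":0,"roll":0,"gripper":-0.15}]' 
python3 -c "
from h import *
go([.5535,-.273,.038],78.2)"
```

```text
clock: 17.48
tool_pos: [0.5534, -0.2737, 0.0407]
eef_rot: [0.326, 3.124, -0.0]
contact_force: [0.9, 0.2, 1.3]
width: 0.428
t 17.48 tcp [ 0.5534 -0.2737  0.0407] yang 78.07 tilt 0.02 F [0.92 0.2  1.31] w 36.3
 now-frame units [0.005 0.037 0.136] | roll units -0.0007 | after-roll units [0.005 0.037 0.136]
```

```bash
python3 -m jog '[{"dx":0,"dy":0,"dz":-0.15,"roll":0,"gripper":-0.17},{"dx":0,"dy":0,"dz":-0.3,"roll":0,"gripper":-0.17},{"dx":0,"dy":0,"dz":-0.5,"roll":0,"gripper":-0.17},{"dx":0,"dy":0,"dz":-0.6,"roll":0,"gripper":-0.17},{"dx":0,"dy":0,"dz":-0.6,"roll":0,"gripper":-0.17},{"dx":0,"dy":0,"dz":-0.6,"roll":0,"gripper":-0.17},{"dx":0,"dy":0,"dz":-0.6,"roll":0,"gripper":-0.17},{"dx":0,"dy":0,"dz":-0.5,"roll":0,"gripper":-0.17},{"dx":0.3,"dy":0,"dz":-0.3,"roll":0,"gripper":-0.17},{"dx":0.6,"dy":0,"dz":0,"roll":0,"gripper":-0.17},{"dx":0.8,"dy":0,"dz":0,"roll":0,"gripper":-0.17},{"dx":0.8,"dy":0,"dz":0,"roll":0,"gripper":-0.17},{"dx":0.4,"dy":0,"dz":0,"roll":0,"gripper":-0.17},{"dx":0,"dy":0,"dz":0,"roll":0,"gripper":-0.17},{"dx":0,"dy":0,"dz":0,"roll":0,"gripper":-0.17}]'
python3 - <<'E'
from h import *
go([.493,-.032,.113],109.3)
d=capture("side")
cv2.imwrite("pics/f2.png",crop(d,320,90,120,100,5)[:,:,::-1])
E
```

```text
clock: 19.35
tool_pos: [0.4969, -0.2618, 0.1239]
eef_rot: [0.326, 3.124, -0.0]
contact_force: [1.0, -0.4, -0.3]
width: 0.415
t 19.35 tcp [ 0.4969 -0.2618  0.1239] yang 78.07 tilt 0.04 F [ 0.99 -0.39 -0.34] w 35.3
 now-frame units [ 2.568 11.202  0.541] | roll units -0.1735 | after-roll units [-3.612 10.91   0.541]
```

View pics/f2.png

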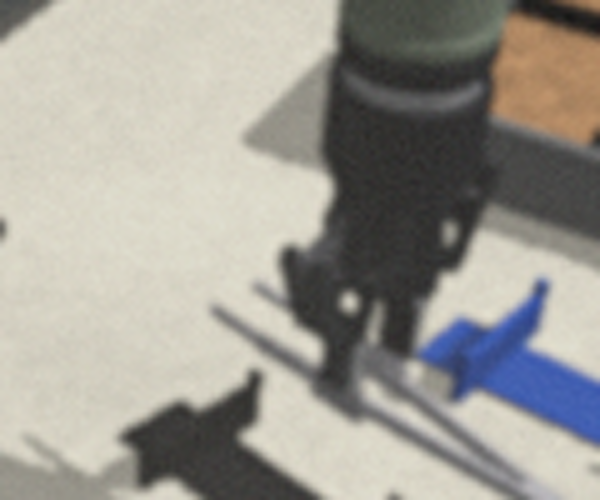

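```bash
python3 -m jog '[{"dx":0,"dy":0,"dz":0,"roll":-0.03,"gripper":-0.205},{"dx":0,"dy":0,"dz":0,"roll":-0.045,"gripper":-0.205},{"dx":0,"dy":0,"dz":0,"roll":-0.045,"gripper":-0.205},{"dx":0,"dy":0,"dz":0,"roll":-0.035,"gripper":-0.205},{"dx":0,"dy":0,"dz":0,"roll":-0.0185,"gripper":-0.205},{"dx":-0.26,"dy":0.4,"dz":0,"roll":0,"gripper":-0.205},{"dx":-0.26,"dy":0.8,"dz":0,"roll":0,"gripper":-0.205},{"dx":-0.26,"dy":0.9,"dz":0,"roll":0,"gripper":-0.205},{"dx":-0.26,"dy":0.9,"dz":0,"roll":0,"gripper":-0.205},{"dx":-0.26,"dy":0.9,"dz":0,"roll":0,"gripper":-0.205},{"dx":-0.26,"dy":0.9,"dz":0,"roll":0,"gripper":-0.205},{"dx":-0.26,"dy":0.9,"dz":0,"roll":0,"gripper":-0.205},{"dx":-0.26,"dy":0.9,"dz":0,"roll":0,"gripper":-0.205},{"dx":-0.26,"dy":0.9,"dz":0,"roll":0,"gripper":-0.205},{"dx":-0.26,"dy":0.9,"dz":0,"roll":0,"gripper":-0.205},{"dx":-0.26,"dy":0.9,"dz":0.2,"roll":0,"gripper":-0.205},{"dx":-0.26,"dy":0.8,"dz":0.2,"roll":0,"gripper":-0.205},{"dx":-0.26,"dy":0.5,"dz":0.14,"roll":0,"gripper":-0.205},{"dx":-0.23,"dy":0.21,"dz":0,"roll":0,"gripper":-0.205},{"dx":0,"dy":0,"dz":0,"roll":0,"gripper":-0.205}]'
python3 - <<'E'
from h import *
go([.493,-.032,.113],109.3)
E
```

```text
clock: 21.9
tool_pos: [0.4938, -0.0336, 0.1131]
eef_rot: [-0.527, 3.097, -0.001]
contact_force: [0.0, 0.5, -0.4]
width: 0.397
t 21.9 tcp [ 0.4938 -0.0336  0.1131] yang 109.33 tilt 0.03 F [ 0.05  0.54 -0.42] w 33.7
 now-frame units [0.011 0.091 0.005] | roll units 0.0002 | after-roll units [0.011 0.091 0.005]
```

```bash
python3 -m jog '[{"dx":0,"dy":0.08,"dz":0,"roll":0,"gripper":-0.205},{"dx":0,"dy":0,"dz":0,"roll":0,"gripper":-0.205},{"dx":0,"dy":0,"dz":0,"roll":0,"gripper":-0.205}]'
python3 - <<'E'
from h import *
go([.493,-.032,.113],109.3)
t=capture("top")[:,:,::-1];d=capture("side")[:,:,::-1];cv2.imwrite("pics/top_f.png",t);cv2.imwrite("pics/side_f.png",d)
u=proj("top",[.578,-.002,.107]);v=proj("side",[.578,-.002,.107]);print(u,v)
a=u.astype(int)-[20,14];b=v.astype(int)-[20,15];print(a,b)
up=np.hstack([crop(t,*a,40,30,10),crop(d,*b,40,30,10)])
w=v.astype(int)-[40,35]; x=u.astype(int)-[40,25]
lo=np.hstack([crop(t,*x,80,60,5),crop(d,*w,80,60,5)]);print(x,w)
cv2.imwrite("pics/fin.png",np.vstack([up,lo]))
E
```

```text
clock: 22.28
tool_pos: [0.4928, -0.0325, 0.1131]
eef_rot: [-0.526, 3.097, -0.0]
contact_force: [0.1, -0.6, -1.2]
width: 0.397
t 22.27 tcp [ 0.4928 -0.0325  0.1131] yang 109.27 tilt 0.01 F [ 0.15 -0.59 -1.19] w 33.7
 now-frame units [-0.019  0.02   0.003] | roll units -0.0001 | after-roll units [-0.019  0.02   0.003]
[310.93379537 210.86282415] [305.47267618 214.69208259]
[290 196] [285 199]
[270 185] [265 179]
```

View pics/fin.png

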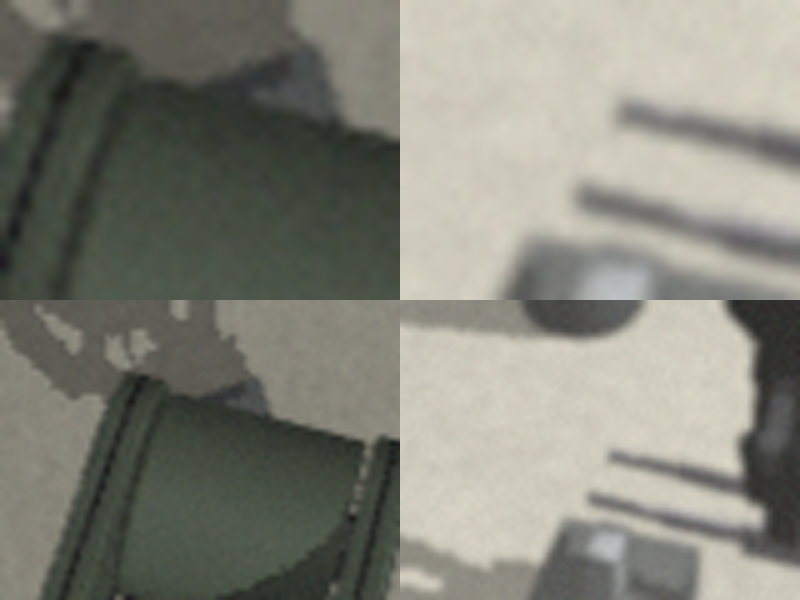

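Run:
```python
from h import *
np.set_printoptions(precision=4,suppress=True)
a=plane("side",306.75,209.35,.107);b=plane("side",302.55,218.05,.107);print("tips",a,b,np.linalg.norm(a-b),"mid",(a+b)/2)
print("head top",plane("side",305.5,225.5,.072))
# arm centre-to-centre by darkness profile across the arms, at distances back from the tips, both free (side0) and now
def prof(f,mid,ax,z,half,backs):
    g=cv2.imread(f,0).astype(np.float32);ax=np.array(ax)/np.linalg.norm(ax);n=np.array([-ax[1],ax[0]])
    out=[]
    for k in backs:
        s=np.arange(-half,half,.00025);P=[proj("side",[*(mid-ax*k+n*q),z]) for q in s];P=np.float32(P)
        v=cv2.remap(g,P[:,0][None],P[:,1][None],cv2.INTER_LINEAR)[0];w=np.clip(np.percentile(v,80)-12-v,0,None)
        c=[(w*s)[m].sum()/max(w[m].sum(),1e-6) for m in(s<0,s>0)];out.append((k,round(1e3*c[0],1),round(1e3*c[1],1),round(1e3*(c[1]-c[0]),1)))
    return out
y=np.radians(19.3)
for r in prof("pics/side_f.png",((a+b)/2)[:2],[np.cos(y),np.sin(y)],.107,.022,np.arange(.004,.04,.004)):print(r)
```

```text
tips [ 0.586  -0.0177  0.107 ] [0.577  0.0105 0.107 ] 0.029680782712460854 mid [ 0.5815 -0.0036  0.107 ]
head top [ 0.5777 -0.0008  0.072 ]
(np.float64(0.004), np.float64(-13.5), np.float64(15.6), np.float64(29.2))
(np.float64(0.008), np.float64(-13.3), np.float64(15.6), np.float64(28.8))
(np.float64(0.012), np.float64(-13.0), np.float64(15.9), np.float64(28.8))
(np.float64(0.016), np.float64(-13.6), np.float64(16.0), np.float64(29.6))
(np.float64(0.02), np.float64(-13.4), np.float64(16.1), np.float64(29.5))
(np.float64(0.024), np.float64(-13.2), np.float64(16.7), np.float64(30.0))
(np.float64(0.028), np.float64(-13.2), np.float64(17.1), np.float64(30.2))
(np.float64(0.032), np.float64(-13.2), np.float64(16.9), np.float64(30.1))
(np.float64(0.036000000000000004), np.float64(-12.9), np.float64(17.1), np.float64(30.0))
```

```bash
python3 -m jog '[{"dx":0.08,"dy":0.08,"dz":0,"roll":0,"gripper":-0.205},{"dx":0,"dy":0,"dz":0,"roll":0,"gripper":-0.205},{"dx":0,"dy":0,"dz":0,"roll":0,"gripper":-0.205},{"dx":0,"dy":0,"dz":0,"roll":0,"gripper":-0.205},{"dx":0,"dy":0,"dz":0,"roll":0,"gripper":-0.205}]' && python3 -c "
from rig import status,job_done
s=status.get_state();print(s['width']*85,abs(s['qvel']).max());print(job_done())"
```

```text
clock: 23.0
tool_pos: [0.4907, -0.0312, 0.113]
eef_rot: [-0.527, 3.097, -0.0]
contact_force: [-0.2, -0.4, 0.1]
width: 0.4
33.990154091969615 0.0015719223070944231
the job is handed in; nothing more can be done
None
```

The job is handed in at 23.0 s of the 54 s allowed. The narrow gauge is in the grey stand's slot and released. The arm is holding the forceps about 3 cm above the gauge's head at close to the 24 mm gap.

- **Gauge:** I felt the shoulder touch the stand at the same tool height as it had in the rack. A picture after release showed the head sitting on the stand.
- **Forceps gap:** the gripper opening read 33.7–34.0 mm over the plates, against the 34 mm that gives a 24 mm gap. From the side camera I estimate 24 to 25 mm, which relies on an arm thickness worked out from the pictures at the start.
- **Level and still:** the arm was at rest, outside forces were about 1 N or less, and the tool was level to within 0.1° on its last checks. The tips appeared within about 1 px of where level forceps should put them.
- **Position over the head:** the two sources disagreed slightly. The robot's own pose put the tips over the head's centre, but the side camera showed them about 4 mm off, so I moved about 2 mm to split the difference. I took no picture after that last move.

The top camera could not see the tips at the end because the arm blocked it, so those final checks use the side camera only. I did not touch the other gauge, the look-alikes or the other things on the table, but I did not check them again at the end.

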